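Point out the reorders and ring the bell

TASK

Show the storekeeper what to reorder, pointing straight down with the fingertips: hold them about 3 cm above the middle of the thread cone that is nearly used up, stay there for two seconds without touching it, then do the same above the top of the stand's bare peg. Then ring the desk bell by pressing its plunger fully down, let it come up again and draw clear. Touch nothing but the bell; cones, stand and everything else on the table stay where they are.

Things in the scene. Friction and masses are not known exactly. Their poses are not given: they have to be found in the camera images.
- cone_low_top (a point): centre of the top end of the nearly used-up thread cone: same thread, core and height (125 mm) as the four full cones, but the thread is only a thin skin, 54 mm across at the foot narrowing to 34 mm, 28 mm core end on top; it stands upright and loose on one of the stand's six places (z up)
- cone_low: the same nearly used-up cone; origin at the centre of its underside, z up
- peg_top (a point): top centre of the one bare peg of the stand, an upright steel rod 12 mm thick, 105 mm tall above the board, with a flat 48 mm steel washer at its foot; fixed (z up)
- bare_peg: the same bare peg; origin at the centre of its foot on the board
- stand: plywood board 240 x 350 x 18 mm lying fixed on the table, with six places in two rows of three, 110 mm apart both ways: five hold a thread cone, one is the bare peg; any of them may be anywhere. Origin under its centre, x along its 240 mm side, y along its 350 mm side
- bell_top (a point): top centre of the desk bell's plunger, a steel knob 18 mm across. The bell is a steel dome 80 mm across on an 86 mm black foot, fixed on the table; the plunger's top is 65 mm above the table at rest, the dome's top 50 mm
- bell_plunger (a joint): travel of the bell's plunger straight down: 0 at rest, 0.006 m fully down; a spring brings it back (1 N to start, 4 N fully down)
- bell: the desk bell; origin at the centre of its underside
- jar: loose glass jar with a steel cap, 56 mm across, 75 mm tall, between the stand and the bell; origin under it
- bobbin: loose wooden bobbin standing on end, 48 mm across, 40 mm tall, between the stand and the bell; origin under it
- tape_measure: loose tape measure, 62 x 34 x 60 mm tall; origin under it
- carton: loose small carton, 90 x 120 x 50 mm tall; origin under it
- tin: loose tin, 70 mm across, 90 mm tall; origin under it
- ribbon_core: loose cardboard ring lying flat, 80 mm across, 25 mm tall; origin under it
- chalk_box: loose chalk box, 60 x 90 x 25 mm tall; origin under it
- cone_1: full cone of thread, one of four on the stand: a tapered winding, foot 74 mm and shoulder 62 mm across, on a core 125 mm tall; origin at the centre of its underside, z up
- cone_2: full cone of thread, one of four on the stand: a tapered winding, foot 72 mm and shoulder 58 mm across, on a core 125 mm tall; origin at the centre of its underside, z up
- cone_3: full cone of thread, one of four on the stand: a tapered winding, foot 74 mm and shoulder 60 mm across, on a core 125 mm tall; origin at the centre of its underside, z up
- cone_4: full cone of thread, one of four on the stand: a tapered winding, foot 68 mm and shoulder 54 mm across, on a core 125 mm tall; origin at the centre of its underside, z up
Things that resemble listed ones, but are neither listed nor needed, are in the scene too. Leave any green look-alike of the cone_4 alone.

How it is judged:
By the outcome, as a careful person would: the job done as asked, in the order asked, and still so for the second after the job is handed in, with the robot touching nothing.
It also fails if it takes over 54 s, if anything falls off the work surface, if the arm or the gripper's body presses on something with over 40 N, if the wrist force passes 120 N, or if a joint passes its speed limit or range.

ROBOT

A 7-joint arm with a two-finger parallel gripper is mounted at the origin on the work surface. World frame = base frame: x ahead of the robot, y to its left, z up, the work surface at z = 0. Lengths are in m, angles in rad, forces in N, time in s.
With the tool pointing down it reaches from about 0.4 to 0.85 m from the base axis. Payload 10.4 kg.
Tool frame: the origin (TCP) lies between the finger pads; the fingertips stand 22 mm ahead of it and the grasp point (between the pads) lies 3 mm ahead of it (arm.tip_reach is the distance from the TCP to the fingertips, in m); y points along the fingers, x is the direction in which the jaws open and shut, and the axes are right-handed (so a half turn about y gives the same grasp; the last joint's range is limited). The gripper opens to 87 mm and grips with 3 to 60 N. Pads are 19 mm wide; open, the fingers measure 117 mm over their backs; the gripper's body (75 mm by 190 mm) begins 51 mm behind the grasp point.
Start: joints at [1.297, 0.332, -0.065, 1.46, 0.022, 1.35, -0.088], TCP at [0.155, -0.605, 0.245] pointing down, gripper open.
Joint ranges: [-2.6, 2.6], [-0.5, 2.12], [-1.47, 1.34], [0.16, 2.42], [-1.27, 4.41], [0.06, 2.06], [-2.6, 2.6]. Speed limits (rad/s): [2.22, 2.22, 2.79, 2.79, 3.14, 3.14, 3.14].

INTERFACE

Orientations are given as a unit quaternion [w, x, y, z].
In Python, from plant import arm, planner, vision, job gives the robot as it stands. The module is installed in compiled form; this text tells all that it offers. Calls block until the motion is done:
- arm.goto(position, orientation): joint-space move of the TCP to a pose.
- arm.move_l(position, orientation=None, speed=0.15): straight line of the TCP; orientation=None keeps the orientation; speed is the mean speed in m/s.
- arm.set_joints(angles): joint-space move.
- arm.grip(opening): finger opening in m; the grip force is fixed at half the most; returns when the fingers have stopped.
- arm.dwell(seconds).
- planner.inverse_kinematics(position, orientation): joint angles nearest the present ones, or None.
- arm.state(): the state.
- vision.get_image(name): name is "scene" or "top"; returns the picture (400x640x3 uint8, red, green, blue); there is no depth.
- vision.camera_info(name): a dict with "vertical_fov" (degrees; the focal length in pixels is half the picture's height over the tangent of half this angle, whatever the lens; pixels are square), "cx", "cy" (the principal point, pixels), "dist_coeffs" ([k1, k2, p1, p2, k3] as OpenCV has them; the pictures are not rectified), "extrinsics" (4x4, takes a point from camera to world coordinates). Camera axes: x right, y up, looking along -z (the intrinsics and any distortion apply to the point x, -y, -z); pixel columns grow to the right and rows downward; lengths in m; the calibration is good to about 2 mm. A picture is of the moment at which its call begins. camera_info takes no time and is no camera call.
A pose or a line that the arm cannot do raises arm.MotionError and nothing moves.
- job.hand_in(): hands the job in, once; it reports no verdict.
The state is a dict: "time": time; "joint_positions": joint angles; "joint_vel": joint speeds; "joint_efforts": joint torques, N m; "ee_pos": TCP position; "tool_rot": TCP orientation; "wrist_force": force on the tool from outside, world axes, zero at the start; "torque": the same for the moment, N m; "grip_width": finger opening in m.
Only numpy, scipy, OpenCV 4.12 (cv2) and the standard library are available. Lean on these libraries where they do the work, as an engineer would, in place of code of your own. Each camera call takes 0.05 s, during which the arm holds its last target.

## Working session

There is one attempt and no reset: what is moved stays moved. The work goes in short steps, each a Python script; the robot and the scene stay as the last script left them, time stands still between calls to the robot, and variables do not carry over. Pictures are saved under pics/ and viewed, and the job is handed in when it is done.

```bash
mkdir -p pics
python3 - <<'E'
from plant import arm, planner, vision, job
import cv2
for n in ("scene","top"):
    im=vision.get_image(n); cv2.imwrite(f"pics/{n}0.png",im[:,:,::-1])
    i=vision.camera_info(n); print(n,i)
s=arm.state(); print(s['time'],s['ee_pos'],s['tool_rot'],s['wrist_force'],s['grip_width'],arm.tip_reach)
E
```

```text
scene {'vertical_fov': 44.75530129222821, 'cx': 322.8242649279274, 'cy': 196.77456606798387, 'dist_coeffs': array([-0.06159688,  0.        ,  0.        ,  0.        ,  0.        ]), 'extrinsics': array([[ 0.70426627, -0.44035617,  0.55686215,  1.27718585],
       [ 0.7096628 ,  0.45842684, -0.53499863, -0.62285285],
       [-0.01969061,  0.77196585,  0.63535896,  0.9198734 ],
       [ 0.        ,  0.        ,  0.        ,  1.        ]])}
top {'vertical_fov': 46.87640861112558, 'cx': 317.9040888764842, 'cy': 195.12239445633537, 'dist_coeffs': array([-0.07880272,  0.        ,  0.        ,  0.        ,  0.        ]), 'extrinsics': array([[ 2.00789361e-02,  9.93831608e-01, -1.09066818e-01,
         4.24801128e-01],
       [-9.99798139e-01,  1.98805987e-02, -2.90570100e-03,
         5.08012358e-02],
       [-7.19463857e-04,  1.09103145e-01,  9.94030174e-01,
         1.27188985e+00],
       [ 0.00000000e+00,  0.00000000e+00,  0.00000000e+00,
         1.00000000e+00]])}
0.1 [ 0.15503596 -0.60516022  0.24385135] [ 0.55885963 -0.55835721  0.43388819 -0.43319069] [ 0.36039697 -0.70814652 -0.78979478] 0.08668373859360794 0.022
```

View pics/scene0.png

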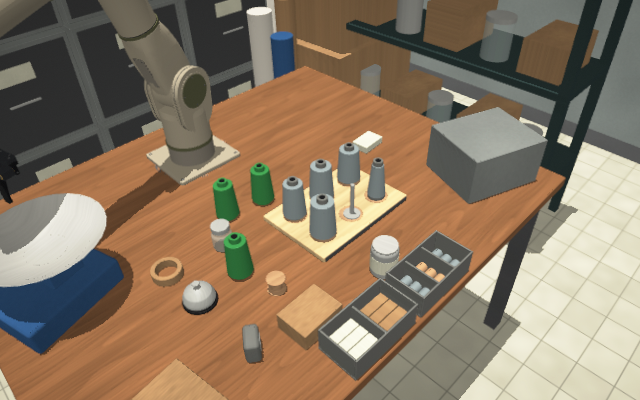

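View pics/top0.png

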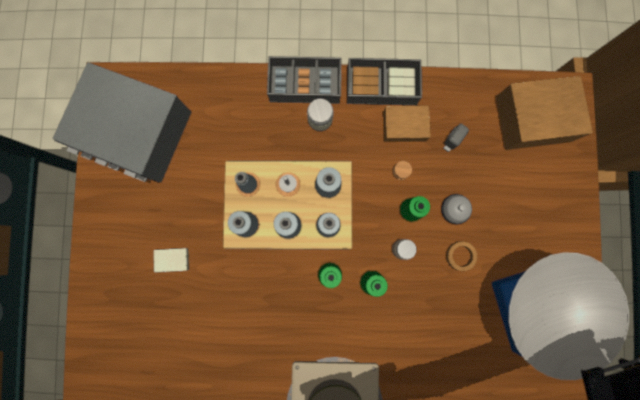

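The scene view shows the thin grey cone with its top near (378,160), the bare peg's top near (353,172) and the bell near (199,290). In the top view they are near (241,177), (288,180) and (456,208). I'll enlarge these spots before measuring.

Run:
```python
import cv2, numpy as np
def crop(f,x,y,w,h,s):
    im=cv2.imread(f)[y:y+h,x:x+w]; return cv2.resize(im,None,fx=s,fy=s,interpolation=cv2.INTER_CUBIC)
a=crop("pics/scene0.png",335,145,60,80,5); b=crop("pics/scene0.png",170,270,60,80,5)
cv2.imwrite("pics/c_scene.png",np.hstack([a,b]))
a=crop("pics/top0.png",220,155,80,60,5); b=crop("pics/top0.png",430,180,60,60,5)
cv2.imwrite("pics/c_top.png",np.hstack([a,b]))
```

```text
(no output)
```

View pics/c_scene.png

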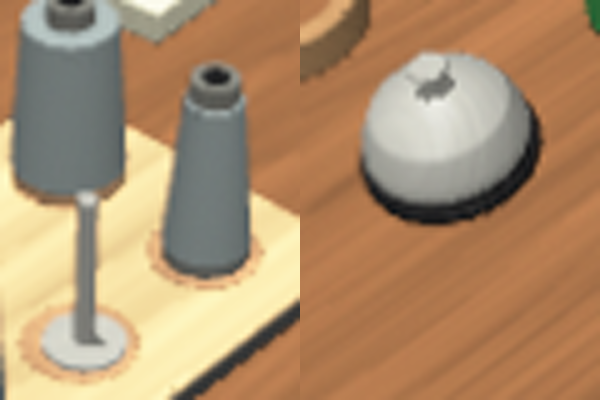

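View pics/c_top.png

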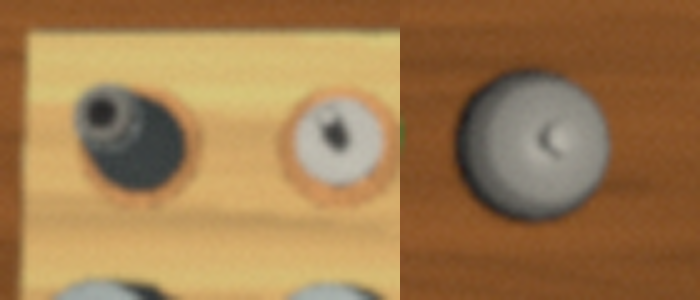

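```bash
cat > h.py <<'E'
import numpy as np, cv2
from plant import arm, planner, vision, job
def ray(n,u,v):
    i=vision.camera_info(n); f=200/np.tan(np.radians(i['vertical_fov'])/2)
    K=np.array([[f,0,i['cx']],[0,f,i['cy']],[0,0,1]])
    p=cv2.undistortPoints(np.array([[[u,v]]],float),K,i['dist_coeffs'])[0,0]
    E=i['extrinsics']; d=E[:3,:3]@np.array([p[0],-p[1],-1]); return E[:3,3],d/np.linalg.norm(d)
def plane(n,u,v,z):
    o,d=ray(n,u,v); return o+d*(z-o[2])/d[2]
def tri(a,b):
    (o1,d1),(o2,d2)=ray("scene",*a),ray("top",*b)
    t=np.linalg.lstsq(np.c_[d1,-d2],o2-o1,rcond=None)[0]
    p,q=o1+t[0]*d1,o2+t[1]*d2; return (p+q)/2,np.linalg.norm(p-q)
E
python3 - <<'E'
from h import *
np.set_printoptions(precision=4,suppress=True)
for n,a,b,z in (("cone",(377.6,160.0),(239.7,177),.143),("peg",(352.2,184.),(284.6,178.2),.123),("bell",(196.2,282.2),(460,207),.065),
 ("washer",(335+84/5-.4,145+341/5-.4),(220+340/5-.4,155+141/5-.4),.02),("conefoot",(335+206/5-.4,145+255/5-.4),(220+139/5-.4,155+145/5-.4),.018)):
    print(n,plane("scene",*a,z),plane("top",*b,z),*tri(a,b))
# bell silhouette in top: foot circle; refs: stand corners
E
```

```text
cone [0.592 0.249 0.143] [0.59   0.2488 0.143 ] [0.5906 0.2496 0.1418] 0.0014593092461554376
peg [0.5972 0.1401 0.123 ] [0.592  0.1388 0.123 ] [0.5939 0.1406 0.1204] 0.004305926050091159
bell [ 0.5373 -0.3243  0.065 ] [ 0.5332 -0.3219  0.065 ] [ 0.5336 -0.323   0.0609] 0.0003508441435759884
washer [0.5963 0.1406 0.02  ] [0.5945 0.1381 0.02  ] [0.5955 0.1393 0.02  ] 0.0030404760124781655
conefoot [0.5946 0.2477 0.018 ] [0.5903 0.2488 0.018 ] [0.5915 0.2501 0.0145] 0.002035142615212518
```

Both rays agree on the cone (z 0.142 against 0.143) and the peg, which are 110 mm apart as they should be. A white lamp or bowl stands beside the start pose, right on the sweep path, so I'll measure its height before moving.

Run:
```python
import cv2, numpy as np
a=cv2.imread("pics/scene0.png")[130:400,0:200]; b=cv2.imread("pics/top0.png")[235:400,470:640]
a=cv2.resize(a,None,fx=2,fy=2); b=cv2.resize(b,(396,540)[:1]*1+(384,))
b=cv2.copyMakeBorder(b,0,540-384,0,0,cv2.BORDER_CONSTANT)
cv2.imwrite("pics/lamp.png",np.hstack([a,b]))
```

```text
(no output)
```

View pics/lamp.png

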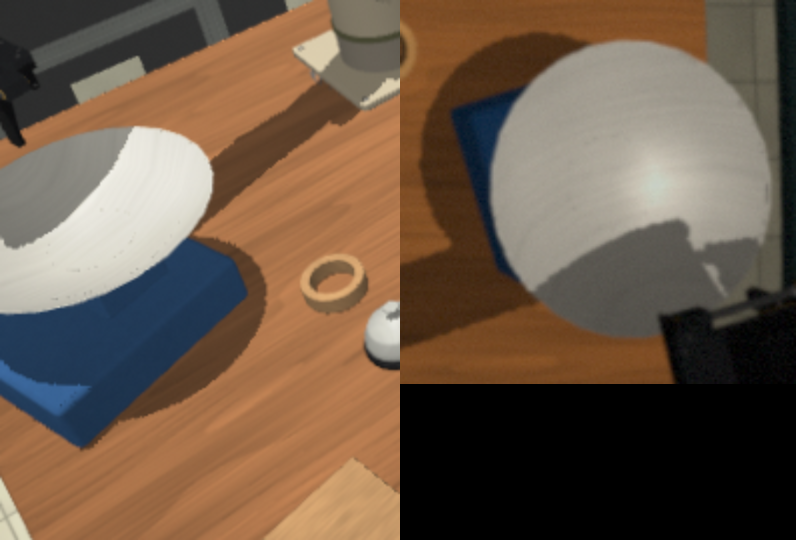

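Run:
```python
from h import *
np.set_printoptions(precision=4,suppress=True)
for b in ((525,271),(520,276),(530,267)): print(tri((106.5,218),b))
for z in (.1,.15,.2,.25):
    c=plane("top",569,315,z); e=plane("top",508,315,z); print(z,c,np.linalg.norm(c-e))
    # predicted dist: lowest visible pt
# bell check: foot circle pixels
print(plane("top",456.4,208.8,.01), plane("scene",170+.2*151-.4,270+.2*150-.4,.01))
s=arm.state(); print(s['joint_positions'])
q0=[float(x) for x in s['joint_positions']]
for p in ([.155,-.605,.4],[.155,-.605,.5],[.2,-.5,.5],[.4,-.3,.4],[.535,-.323,.2]):
    print(p,planner.inverse_kinematics(p,s['tool_rot']))
```

```text
(array([ 0.3761, -0.4199,  0.2254]), np.float64(0.0048878545756451))
(array([ 0.363 , -0.4151,  0.2138]), np.float64(0.0007762914021886592))
(array([ 0.3869, -0.4247,  0.2357]), np.float64(0.009973256690493267))
0.1 [ 0.2576 -0.5945  0.1   ] 0.161447437327703
0.15 [ 0.2648 -0.567   0.15  ] 0.15455910064540387
0.2 [ 0.2719 -0.5395  0.2   ] 0.14767076396310452
0.25 [ 0.279  -0.5119  0.25  ] 0.14078242728080548
[ 0.5329 -0.3288  0.01  ] [ 0.5416 -0.3294  0.01  ]
[ 1.2974  0.3328 -0.0647  1.4608  0.0216  1.3499 -0.0885]
[0.155, -0.605, 0.4] [ 1.2864  0.308  -0.0546  1.1721  0.0165  1.6631 -0.0841]
[0.155, -0.605, 0.5] [ 1.2741  0.3595 -0.0444  0.896   0.0164  1.8877 -0.0824]
[0.2, -0.5, 0.5] [ 1.1929  0.1474 -0.1046  1.1593  0.0156  1.8369 -0.2265]
[0.4, -0.3, 0.4] [ 0.8737  0.0364 -0.3301  1.4881  0.011   1.62   -0.7757]
[0.535, -0.323, 0.2] [ 0.7296  0.3799 -0.3333  1.5064  0.1261  1.2774 -0.9382]
```

Run:
```python
from h import *
from scipy.spatial.transform import Rotation as R
np.set_printoptions(precision=3,suppress=True)
for uv in ((70,193),(60,194),(85,195)):
    o,d=ray("scene",*uv); c=np.array([.274,-.53]); t=((c-o[:2])@d[:2])/(d[:2]@d[:2]); print(uv,o+t*d)
s=arm.state(); w=s['tool_rot']; print(R.from_quat(w,scalar_first=True).as_matrix())
for a in (0,90,-90,180,45,-45):
    q=(R.from_euler('z',a,degrees=True)*R.from_euler('x',180,degrees=True)).as_quat(scalar_first=True)
    print(a,q)
    for p in ([.155,-.605,.45],[.591,.249,.195],[.595,.1395,.175],[.535,-.323,.081]): print('  ',planner.inverse_kinematics(p,q))
```

```text
(70, 193) [ 0.288 -0.45   0.264]
(60, 194) [ 0.283 -0.469  0.27 ]
(85, 195) [ 0.295 -0.424  0.247]
[[ 0.248 -0.     0.969]
 [-0.969  0.001  0.248]
 [-0.001 -1.    -0.   ]]
0 [0. 1. 0. 0.]
   [ 1.098 -0.246 -0.163  2.336  2.147  0.78  -0.789]
   [-1.171  1.263  0.737  1.012  0.552  2.002 -0.503]
   [-0.811  1.028  0.135  1.259  0.967  2.044 -0.817]
   [ 0.349  0.987 -0.512  1.837  1.784  1.94  -1.139]
90 [0.    0.707 0.707 0.   ]
   None
   [-0.107  0.627 -0.797  2.315  2.434  1.608 -1.018]
   None
   [ 0.131  1.107  0.731  2.25   3.578  1.948 -2.107]
-90 [ 0.     0.707 -0.707 -0.   ]
   [ 0.441  0.853  0.74   1.145  0.909  2.003 -0.262]
   None
   None
   None
180 [0. 0. 1. 0.]
   None
   [ 0.581  0.868 -0.661  1.731 -1.166  1.269 -2.322]
   [ 0.443  0.835 -0.264  1.663 -1.245  1.583 -2.256]
   None
45 [0.    0.924 0.383 0.   ]
   [ 2.363 -0.072 -0.67   2.178  4.292  1.041 -2.49 ]
   [-0.64   0.807 -0.463  1.73   1.622  1.943 -0.931]
   [-0.317  0.813 -0.661  1.93   1.791  1.981 -1.013]
   [-0.681  1.147  0.722  2.394  2.242  1.16  -2.152]
-45 [ 0.     0.924 -0.383 -0.   ]
   [ 0.733  0.25  -0.061  1.84   1.528  1.675 -0.521]
   None
   None
   [-0.02   1.207  0.135  1.14   0.923  2.012 -0.874]
```

```bash
cat >> h.py <<'E'
from scipy.spatial.transform import Rotation as R
def down(a):
    a=np.radians(a); c,s=np.cos(a),np.sin(a)
    return R.from_matrix(np.array([[c,0,-s],[s,0,c],[0,-1,0]])).as_quat(scalar_first=True)
E
python3 - <<'E'
from h import *
np.set_printoptions(precision=3,suppress=True)
print(down(-75.6),arm.state()['tool_rot'])
for a in (-75.6,-31,0,23,90,180):
    print(a)
    for p in ([.155,-.605,.45],[.591,.249,.195],[.595,.1395,.175],[.535,-.323,.081]): print('  ',planner.inverse_kinematics(p,down(a)))
E
```

```text
[-0.559  0.559 -0.433  0.433] [ 0.559 -0.558  0.434 -0.433]
-75.6
   [ 1.281  0.325 -0.05   1.048  0.016  1.77  -0.083]
   [ 0.128  0.529 -0.834  1.446  0.394  1.34  -2.047]
   [ 0.439  0.544 -1.006  1.55   0.469  1.309 -1.944]
   [ 0.735  0.49  -0.34   1.622  0.181  1.06  -0.976]
-31
   [ 1.354  0.33  -0.158  1.042  0.052  1.773  0.674]
   [ 0.264  0.63  -1.076  1.438  0.554  1.399 -1.365]
   [ 0.483  0.582 -1.083  1.548  0.523  1.33  -1.2  ]
   [ 0.816  0.508 -0.447  1.617  0.242  1.072 -0.239]
0
   [ 1.395  0.334 -0.22   1.039  0.073  1.775  1.202]
   [ 0.351  0.752 -1.282  1.434  0.718  1.478 -0.915]
   [ 0.49   0.589 -1.096  1.547  0.533  1.334 -0.665]
   [ 0.872  0.523 -0.522  1.614  0.286  1.082  0.272]
23
   [ 1.429  0.338 -0.27   1.037  0.091  1.777  1.593]
   [ 0.351  0.753 -1.284  1.434  0.719  1.478 -0.515]
   [ 0.488  0.587 -1.092  1.547  0.53   1.333 -0.261]
   [ 0.896  0.53  -0.555  1.612  0.306  1.087  0.66 ]
90
   [ 1.939  0.56  -1.248  1.003  0.56   1.89   2.509]
   [ 0.358  0.767 -1.304  1.434  0.736  1.488  0.645]
   [ 0.483  0.582 -1.084  1.548  0.524  1.331  0.912]
   [ 0.952  0.55  -0.633  1.609  0.354  1.1    1.798]
180
   [ 1.123  0.322  0.182  1.059 -0.058  1.765 -1.858]
   [ 0.338  0.729 -1.248  1.435  0.689  1.462  2.242]
   [ 0.561  0.679 -1.245  1.544  0.65   1.39   2.405]
   [-0.325  0.792  1.155  1.681 -0.774  1.2   -2.117]
```

The tool's y axis is the pointing axis. The lamp's rim is at about 0.22 m and its crown is below about 0.28 m. I'll close the fingers, lift straight up, swing over high, and stop above the cone to look.

Run:
```python
from h import *
np.set_printoptions(precision=3,suppress=True)
arm.grip(0.0)
arm.move_l([.155,-.605,.45],speed=.2)
print(arm.state()['time'])
arm.set_joints([0,.2,0,1.3,0,np.pi-1.5,0])
s=arm.state(); print(s['time'],s['ee_pos'],s['wrist_force'])
arm.goto([.591,.249,.235],down(0))
s=arm.state(); print(s['time'],s['ee_pos'],s['joint_positions'],s['grip_width'])
for n in ("scene","top"): cv2.imwrite(f"pics/{n}1.png",vision.get_image(n)[:,:,::-1])
a=cv2.imread("pics/scene1.png")[80:240,290:450]; b=cv2.imread("pics/top1.png")[120:280,180:340]
cv2.imwrite("pics/m1.png",cv2.resize(np.hstack([a,b]),None,fx=2.5,fy=2.5,interpolation=cv2.INTER_CUBIC))
```

```text
2.8
5.2917 [ 0.578 -0.047  0.403] [-0.79  -0.14  -0.753]
6.575 [0.592 0.247 0.236] [-0.332  0.378 -0.178  1.42   0.068  1.348 -0.516] 3.7764263756558504e-05
```

View pics/m1.png

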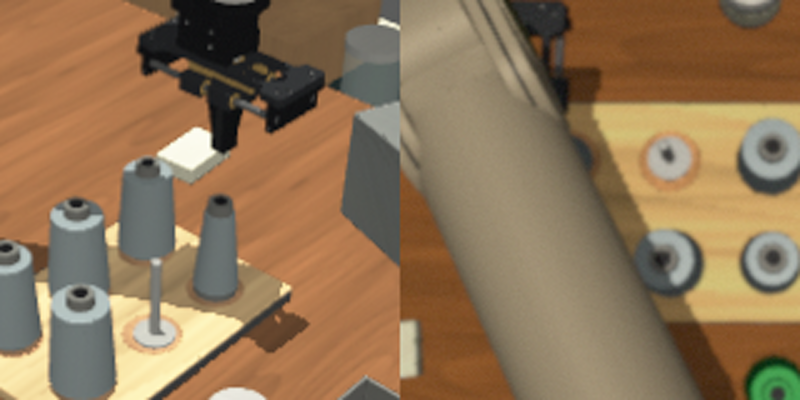

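The enlarged view shows the closed fingertips near scene pixel (380,140), in line above the thin cone's top at (378,161). The wide gripper body lies along the jaw axis, which I've set to world x. Now for the two pointing holds.

Run:
```python
from h import *
np.set_printoptions(precision=4,suppress=True)
print(plane("scene",380,139.5,.214))
D=down(0)
arm.move_l([.591,.249,.195],D,speed=.06); print(arm.state()['time'])
arm.dwell(2.7); s=arm.state(); print(s['time'],s['ee_pos'])
cv2.imwrite("pics/scene2.png",vision.get_image("scene")[:,:,::-1])
arm.move_l([.591,.249,.235],D,speed=.1)
arm.move_l([.595,.1395,.235],D,speed=.1)
arm.move_l([.595,.1395,.175],D,speed=.06); print(arm.state()['time'])
arm.dwell(2.7); s=arm.state(); print(s['time'],s['ee_pos'],s['wrist_force'])
cv2.imwrite("pics/scene3.png",vision.get_image("scene")[:,:,::-1])
arm.move_l([.595,.1395,.30],D,speed=.15)
s=arm.state(); print(s['time'])
a=cv2.imread("pics/scene2.png")[90:230,300:440]; b=cv2.imread("pics/scene3.png")[90:230,300:440]
cv2.imwrite("pics/m2.png",cv2.resize(np.hstack([a,b]),None,fx=2.8,fy=2.8,interpolation=cv2.INTER_CUBIC))
```

```text
[0.598  0.2462 0.214 ]
7.4917
10.1917 [0.591 0.249 0.195]
13.1833
15.8833 [0.595  0.1395 0.175 ] [ 0.264  -1.0078  0.9995]
16.9167
```

View pics/m2.png

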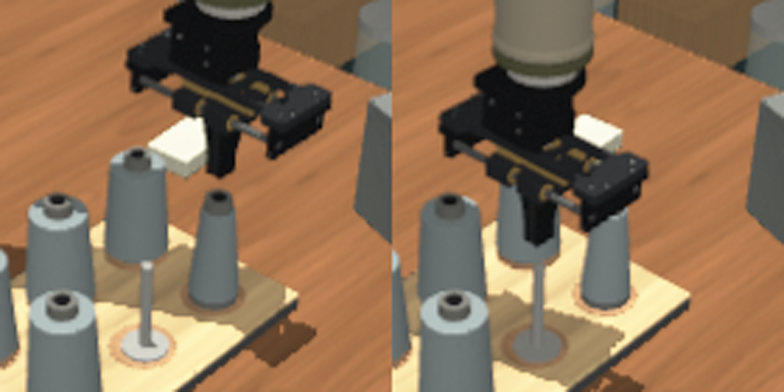

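Both holds look right: the tips stayed clear of the cone top and the peg top, centred over each, for 2.7 s. Next I'll move high over to the bell and check its alignment before pressing.

Run:
```python
from h import *
np.set_printoptions(precision=4,suppress=True)
D=down(0)
arm.goto([.535,-.323,.25],D); print(arm.state()['time'])
arm.move_l([.535,-.323,.115],D,speed=.12)
s=arm.state(); print(s['time'],s['ee_pos'],s['wrist_force'],s['joint_positions'])
a=[]
for n in ("scene","top"): cv2.imwrite(f"pics/{n}4.png",vision.get_image(n)[:,:,::-1])
a=cv2.imread("pics/scene4.png")[190:330,130:270]; b=cv2.imread("pics/top4.png")[140:280,390:530]
cv2.imwrite("pics/m3.png",cv2.resize(np.hstack([a,b]),None,fx=2.8,fy=2.8,interpolation=cv2.INTER_CUBIC))
```

```text
18.6333
19.9083 [ 0.5355 -0.3233  0.1159] [ 0.5939 -0.0813 -0.3305] [ 0.3804  0.4272  0.1143  1.6164 -0.0531  1.0996  0.5085]
```

View pics/m3.png

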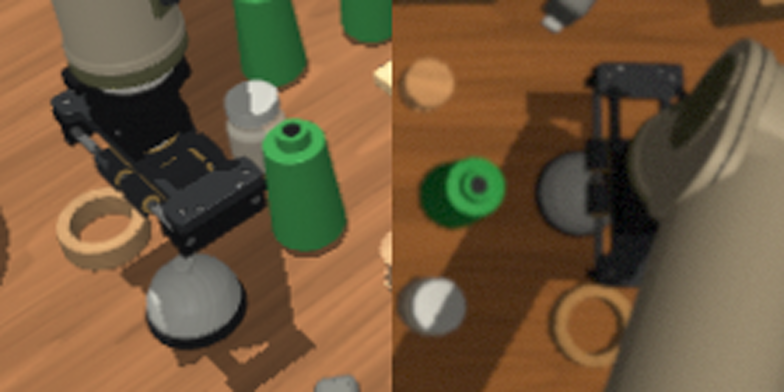

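The views show the gripper centred over the bell, clear of the green cone to its left and above the ribbon ring. Now I'll press, watching the force.

Run:
```python
from h import *
np.set_printoptions(precision=4,suppress=True)
D=down(0)
arm.move_l([.535,-.323,.091],D,speed=.06); arm.dwell(.15)
f0=arm.state()['wrist_force'][2]; print(f0)
z=.091
while z>.0755:
    z-=.0015; arm.move_l([.535,-.323,z],D,speed=.02); arm.dwell(.05)
    s=arm.state(); f=s['wrist_force']; print(round(z,4),s['ee_pos'][2],f)
    if f[2]-f0>12: break
arm.dwell(.3); s=arm.state(); print(s['time'],s['ee_pos'],s['wrist_force'])
cv2.imwrite("pics/scene5.png",vision.get_image("scene")[:,:,::-1])
arm.move_l([.535,-.323,.25],D,speed=.1)
s=arm.state(); print(s['time'],s['ee_pos'],s['wrist_force'])
for n in ("scene","top"): cv2.imwrite(f"pics/{n}6.png",vision.get_image(n)[:,:,::-1])
```

```text
-0.7201480505383229
0.0895 0.08954827623111833 [-1.1763 -0.0915  0.2557]
0.088 0.08794118242270665 [-0.6312  0.174   0.5986]
0.0865 0.0866538662746789 [-0.1546  0.5786  1.2035]
0.085 0.085119116362469 [0.352  0.0385 1.6914]
0.0835 0.08362000512833345 [ 1.066  -0.165   2.2319]
0.082 0.08210771776337134 [ 1.7886 -0.8293  2.5152]
0.0805 0.08135004381558897 [-2.6099  1.8614 10.7687]
0.079 0.08106832503842029 [-6.5997  4.0212 21.8134]
23.4083 [ 0.5352 -0.3232  0.0811] [-6.1551  3.1147 19.7752]
25.3167 [ 0.5348 -0.3229  0.2494] [-0.4133 -0.1002 -0.3095]
```

View pics/scene6.png

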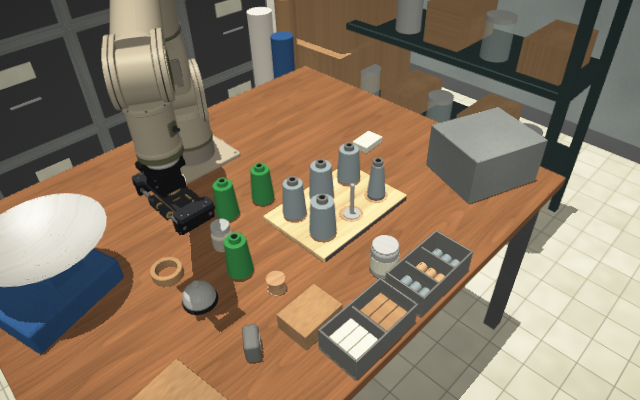

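View pics/scene5.png

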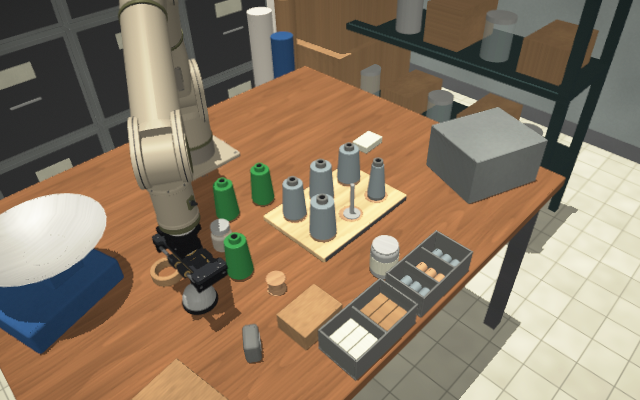

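The spring force built up from a tip height of about 65 mm and met a hard stop at 59 mm, which is the full 6 mm of travel. In the last picture everything is where it was, and the gripper is clear of the bell at (199,297).

Run:
```python
from h import *
for n in ("scene",):
    a=cv2.imread("pics/scene0.png").astype(int); b=cv2.imread("pics/scene6.png").astype(int)
    d=np.abs(a-b).sum(2)>90; d[:, :215]=0; print(d.sum(), np.argwhere(d)[:5])
arm.dwell(.3); print(arm.state()['time'],arm.state()['wrist_force']); job.hand_in()
```

```text
1629 [[144 215]
 [145 215]
 [145 216]
 [146 217]
 [146 218]]
25.7167 [0.15828227 0.09581667 0.35097072]
the job is handed in; nothing more can be done
```

The job is done and handed in at 25.7 s, within the 54 s limit.

- **Nearly used-up cone:** I held the closed fingertips about 30 mm above its top for 2.7 s. The position is measured from two camera views, which agreed to about 2 mm.
- **Bare peg:** I held them the same way about 30 mm above its top for 2.7 s. The two views were about 5 mm apart here, so I used a point between them. It sat 110 mm from the cone, as the stand's spacing requires.
- **Bell:** I pressed the plunger until it met a hard stop with the fingertips at 59 mm. That is the full 6 mm of travel, and the wrist force peaked at about 22 N. I then drew straight up to 25 cm, and the wrist force went back to about zero.

**Checks:**
- **Other things on the table:** in the last picture I saw nothing moved. A before-and-after picture difference was not conclusive: it flagged 1,629 pixels right of column 215. I looked at only the first few of these, beside the green cone behind the gripper, and put them down to the arm and its shadow without checking the rest.
- **Plunger return:** I did not measure this separately. I relied on the spring and on the gripper being clear.
- **Fingertip position:** before the first hold, a rough picture reading of the fingertip position was about 7 mm off the arm's own reading. I kept the arm's reading, and the views during both holds showed the tips centred.

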